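Clamp the column and hold its cap plate ready for the spacers

TASK

First swing the yellow hold-down clamp on the turntable fully down onto the column's foot. Then pick up the red-brown cap plate by its upright square spigot, lift it over the green spatter guard without touching the guard, and hold it level about 8 mm above the open top of the column, centred, with its long side along the long side of the column's tube, so that I can slip the spacers in. Never let the plate touch the column, do not shift the column or the bystanding things (dish, brush, blue magnet), and finish still holding the plate there, in mid-air.

Things in the scene. Friction and masses are not known exactly. Their poses are not given: they have to be found in the camera images.
- fixture: Fixed round steel turntable, 300 mm across, top face 70 mm above the bench. Origin: centre of its underside, on the bench. The clamp's hinge block stands near its rim at y = +142 mm of its own frame; its own x axis is parallel to the clamp's hinge axis.
- clamp (a joint): Hinge angle of the yellow hold-down clamp arm, rad: 0 = fully down (arm level, its tip pad just on the column's foot), growing as it swings up and outwards; starts at 0.8 to 1.2, stop at 1.4. The hinge is stiff: the arm stays where it is left and needs about 2 to 4 N at the knob.
- clamp_hinge (a point): Point on the clamp's hinge axis, 85.5 mm above the bench. Its x axis is the hinge axis (level, parallel to the fixture's x). The arm is a bar 20 mm wide, 14 mm thick, that runs 90 mm from the hinge; when down it is level and points along the fixture's -y, to the turntable's centre.
- clamp_knob (a point): Centre of the black ball knob, 28 mm across, on a stem on the clamp arm's upper side. With the arm down it lies 66 mm from the hinge axis towards the turntable's centre (fixture -y) and 34 mm above the hinge axis; it swings about the hinge axis. Pinched along the hinge axis, the ball can turn between the fingers.
- column: Loose workpiece (1.3 kg) standing on the turntable: a dark round foot plate 140 mm across and 8 mm thick with a bright upright rectangular tube in its centre, 60 mm (its x) by 40 mm (its y), 45 mm tall, walls 4 mm. Origin: centre of the foot's underside. Overall height 53 mm.
- column_top (a point): Centre of the open top end of the column's tube, 53 mm above the column's origin (about 123 mm above the bench). x along the tube's 60 mm side.
- cap: Loose cap plate (about 0.5 kg), lying flat on the bench: a red-brown plate 90 mm (its x) by 70 mm (its y), 8 mm thick, with an upright bright square tube spigot, 30 mm by 30 mm, 50 mm tall, at its centre, its faces parallel to the plate's sides. Origin: centre of the plate's underside; overall height 58 mm.
- guard: Fixed upright green sheet with a yellow top edge, the spatter guard, between the cap plate's side and the turntable: 380 mm long (its x), 10 mm thick at the edge, 120 mm high, on two feet 50 mm wide. Origin: centre of its foot on the bench; its +y side faces the turntable, its -y side the cap plate.
- dish: Bystander: round open steel dish of nuts, 100 mm across, 30 mm high, on the cap plate's side of the guard. Origin: centre of its underside.
- brush: Bystander: hand brush lying on the bench on the robot's right, about 200 mm long, at most 20 mm high. Origin near its middle.
- magnet: Bystander: blue welding magnet with a steel grip bar, 70 x 50 mm, 40 mm high, on the robot's left. Origin: centre of its underside.
Not all that is in view belongs to the job. There is more than one size of the cap; the one meant has the size given above. Of the things shaped like the column, the dark steel one is meant.

How it is judged:
By the outcome, as a careful person would: the job done as asked, in the order asked, and still so for the second after the job is handed in, while the arm keeps its last pose, push and grip.
It also fails if it takes over 51 s, if anything falls off the work surface, if the arm or the gripper's body presses on something with over 40 N, if the wrist force passes 120 N, or if a joint passes its speed limit or range.

ROBOT

A 6-joint arm with a two-finger parallel gripper is mounted at the origin on the work surface. World frame = base frame: x ahead of the robot, y to its left, z up, the work surface at z = 0. Lengths are in m, angles in rad, forces in N, time in s.
With the tool pointing down it reaches from about 0.275 to 1 m from the base axis. Payload 8.4 kg.
Tool frame: the origin (TCP) lies between the finger pads; the fingertips stand 14 mm ahead of it and the grasp point (between the pads) lies 5 mm behind it (manip.tips_ahead is the distance from the TCP to the fingertips, in m); z points along the fingers, x is the direction in which the jaws open and shut, and the axes are right-handed (so a half turn about z gives the same grasp; the last joint's range is limited). The gripper opens to 85 mm and grips with 20 to 120 N. Pads are 22 mm wide; open, the fingers measure 114 mm over their backs; the gripper's body (76 mm by 85 mm) begins 54 mm behind the grasp point. The pads swing forward as they close: fully open they stand 13 mm farther back than shut.
Start: joints at [1.329, 0.353, 1.633, -0, 1.155, -0.002], TCP at [0.148, 0.607, 0.245] pointing down, gripper open.
Joint ranges: [-2.63, 2.63], [-0.92, 2.1], [0.06, 2.66], [-1.3, 4.44], [0, 2.69], [-3.02, 3.02]. Speed limits (rad/s): [2.22, 2.22, 2.79, 3.14, 3.14, 3.14].

INTERFACE

Orientations are given as a rotation vector (axis times angle).
In Python, from station import manip gives the robot as it stands. The module is installed in compiled form; this text tells all that it offers.
- The arm moves only by the tool arm_command, never from a script. Its arguments are lists of equal length, an entry for each row: "slide": the shift along the world's x, y, z in units of 30 mm (1.0 is 30 mm), a list of three; "rotation": the turn, a rotation vector about the world's x, y, z in units of 10 degrees (1.0 is 10 degrees), a list of three; "grip": the closure in counts, from 0 (fully open) to 255 (shut). A call has 1 to 20 rows; each row is the pose to reach, as a shift and turn from the pose commanded when the call began; what a row does not reach only later rows make up. A row lasts 1/8 s, in which the tool goes at most 62.5 mm and 10.7 degrees, less where a joint would pass 70% of its speed; a pose out of reach is approached as far as the arm can. A call with a gripper value outside its range is refused whole. The fingers move at their own pace and stop on an object; "squeeze" is the grip in N (left out, the last holds). Time passes only in rows, so rows that repeat a pose let the fingers close. It gives the time, the measured TCP pose, the force and the opening at its end, in the units of the state.
- manip.get_obs(): the state, without advancing time (a new reading comes with each control period).
- manip.grab_frame(name): name is "scene" or "top" or "wrist"; returns the picture (400x640x3 uint8, red, green, blue); there is no depth.
- manip.get_calibration(name): a dict with "camera_matrix" (3x3 intrinsics, pixels), "xyz" and "rotation" of the camera in the world. Camera axes: x right, y up, looking along -z (the intrinsics and any distortion apply to the point x, -y, -z); pixel columns grow to the right and rows downward; lengths in m; the calibration is good to about 2 mm. A picture is of the moment at which its call begins: read the wrist's pose just before it. get_calibration takes no time and is no camera call; for the wrist camera it gives the pose at the moment of the call.
- manip.job_done(): hands the job in, once; it reports no verdict.
The state is a dict: "time": time; "qpos": joint angles; "qvel": joint speeds; "effort": joint torques, N m; "eef_pos": TCP position; "tcp_rot": TCP orientation; "force": force on the tool from outside, world axes, zero at the start; "ft_torque": the same for the moment, N m; "opening": finger opening in m.
Only numpy, scipy, OpenCV 4.12 (cv2) and the standard library are available. Lean on these libraries where they do the work, as an engineer would, in place of code of your own. Each camera call takes 0.05 s, during which the arm holds its last target.

## Working session

There is one attempt and no reset: what is moved stays moved. The work goes in short steps, Python scripts to look and compute and a tool call to move; the robot and the scene stay as the last step left them, time stands still between calls to the robot, and variables do not carry over. Pictures are saved under pics/ and viewed, and the job is handed in when it is done.

Besides the shell and the picture viewer there is one more tool, called after "Emit:" as name(argument=value, ...), one argument or row to a line, values as JSON. arm_command: Moves the arm, as the interface text tells. Its arguments: {"type":"object","properties":{"slide":{"type":"array","items":{"type":"array","items":{"type":"number"}}},"rotation":{"type":"array","items":{"type":"array","items":{"type":"number"}}},"grip":{"type":"array","items":{"type":"number"}},"squeeze":{"type":"number"}},"required":["slide","rotation","grip"]}

```bash
mkdir -p pics; python3 - <<'E'
from station import manip
import cv2,numpy as np
o=manip.get_obs()
print({k:np.round(v,3).tolist() for k,v in o.items()}, manip.tips_ahead)
for n in ("scene","top"):
    f=manip.grab_frame(n); cv2.imwrite(f"pics/{n}0.png",f[:,:,::-1])
    c=manip.get_calibration(n); print(n,{k:np.round(v,4).tolist() for k,v in c.items()})
E
```

```text
{'time': 0.0, 'qpos': [1.329, 0.354, 1.634, -0.0, 1.155, -0.002], 'qvel': [0.002, -0.001, 0.001, 0.001, 0.0, 0.0], 'effort': [0.002, -60.525, -34.208, 0.0, 0.009, -0.0], 'eef_pos': [0.148, 0.607, 0.245], 'tcp_rot': [2.471, 1.939, -0.002], 'force': [-0.488, 0.165, 0.453], 'ft_torque': [0.038, -0.003, -0.029], 'opening': 0.085} 0.014
scene {'camera_matrix': [[385.5009, 0.0, 320.0225], [0.0, 385.5009, 197.0982], [0.0, 0.0, 1.0]], 'xyz': [0.9716, 0.5015, 1.1035], 'rotation': [0.2404, 0.6696, 2.3679]}
top {'camera_matrix': [[456.9293, 0.0, 326.2094], [0.0, 456.9293, 201.1705], [0.0, 0.0, 1.0]], 'xyz': [0.329, 0.0017, 1.4044], 'rotation': [0.1548, -0.136, -1.5969]}
```

View pics/scene0.png

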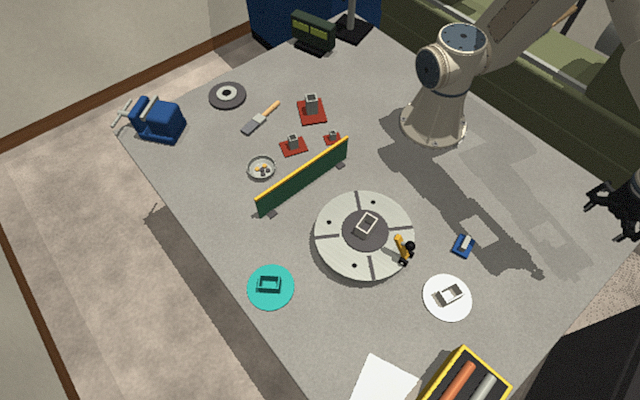

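View pics/top0.png

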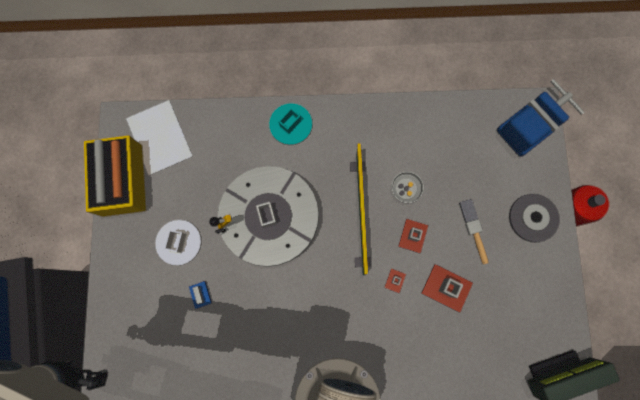

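The top view shows three red caps at (396,280), (413,236) and (447,288). The dark column is on the turntable at (267,214), with the clamp at (222,222). The white (178,242) and teal (291,123) columns are decoys. I'll enlarge to measure the caps and the column.

```bash
cat > h.py <<'E'
import numpy as np,cv2
from scipy.spatial.transform import Rotation as R
def cam(c):
    return np.array(c["camera_matrix"]),np.array(c["xyz"]),R.from_rotvec(c["rotation"]).as_matrix()
def ray(c,u,v):
    K,t,Rm=cam(c); p=np.linalg.solve(K,[u,v,1]); return t,Rm@np.array([p[0],-p[1],-1])
def onz(c,u,v,z):
    t,d=ray(c,u,v); return t+d*(z-t[2])/d[2]
def proj(c,P):
    K,t,Rm=cam(c); q=(np.atleast_2d(P)-t)@Rm; q=q*[1,-1,-1]; q=q@K.T; return q[:,:2]/q[:,2:]
E
python3 - <<'E'
import cv2
f=cv2.imread("pics/top0.png")
def crop(n,x,y,w,h,s):
    cv2.imwrite(n,cv2.resize(f[y:y+h,x:x+w],None,fx=s,fy=s,interpolation=cv2.INTER_CUBIC))
crop("pics/caps.png",370,210,110,110,5)
crop("pics/tt.png",195,155,130,120,5)
E
python3 -c "
from station import manip
print('cal',{n:{k:list(map(float,__import__('numpy').ravel(v))) for k,v in manip.get_calibration(n).items()} for n in ('top',)})"
```

```text
cal {'top': {'camera_matrix': [456.92928832521847, 0.0, 326.20944517106483, 0.0, 456.92928832521847, 201.17047064712497, 0.0, 0.0, 1.0], 'xyz': [0.3290306188052933, 0.0017439594616195076, 1.4043819557142796], 'rotation': [0.15476682272433837, -0.13599153671122538, -1.596934497551701]}}
```

View pics/caps.png

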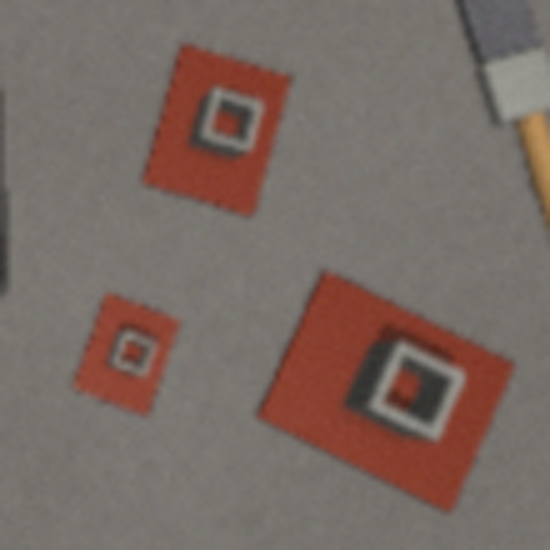

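View pics/tt.png

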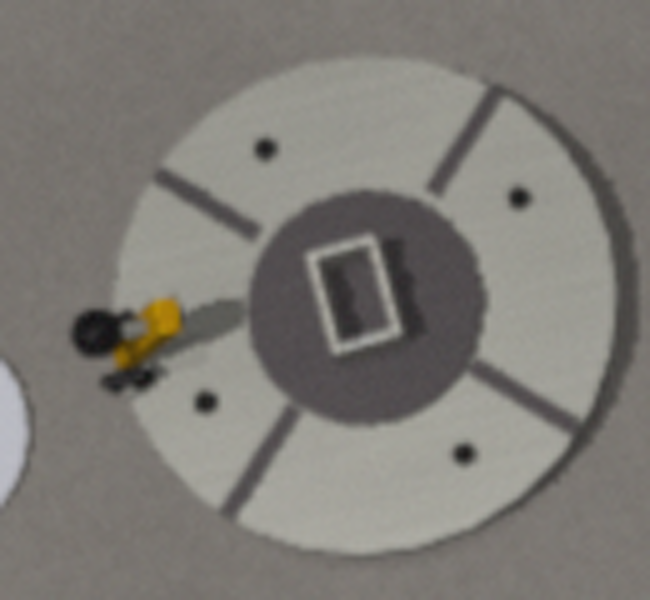

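```bash
cat > m1.py <<'E'
from h import *
from station import manip
c=manip.get_calibration("top")
def P(pts,ox,oy,z): return np.array([onz(c,ox+x/5-.4,oy+y/5-.4,z) for x,y in pts])
for n,q in dict(med=[(183,45),(292,73),(251,215),(143,184)],small=[(105,293),(180,320),(150,415),(73,388)],big=[(325,271),(514,363),(452,512),(259,416)]).items():
    p=P(q,370,210,.008)[:,:2]; print(n,p.mean(0).round(4),[round(float(np.linalg.norm(p[i]-p[(i+1)%4])),4) for i in range(4)],[round(float(np.degrees(np.arctan2(*(p[(i+1)%4]-p[i])[::-1]))),1) for i in range(4)])
q=[(308,252),(374,236),(402,334),(335,354)]
p=P(q,195,155,.123)[:,:2]; print('tube',p.mean(0).round(4),[round(float(np.linalg.norm(p[i]-p[(i+1)%4])),4) for i in range(4)],[round(float(np.degrees(np.arctan2(*(p[(i+1)%4]-p[i])[::-1]))),1) for i in range(4)])
# foot: circle
p=P([(250,305),(485,305),(367,190),(367,425)],195,155,.078)[:,:2];print('foot',p.round(4).tolist(),p.mean(0))
p=P([(116,290),(616,310),(370,57),(370,553)],195,155,.07)[:,:2];print('tt',p.round(4).tolist(),p.mean(0))
p=P([(500,90),(230,515),(160,175),(578,430)],195,155,.07)[:,:2]
for a,b in ((0,1),(2,3)):
    d=p[b]-p[a]; print('slot',p[[a,b]].mean(0).round(4),np.degrees(np.arctan2(d[1],d[0])))
p=P([(265,149),(519,198),(464,454),(206,402)],195,155,.07)[:,:2]
print('holes',p.mean(0))
for a,b in ((0,2),(1,3)):
    d=p[b]-p[a]; print('h',np.degrees(np.arctan2(d[1],d[0])))
p=P([(97,332)],195,155,.13); print('knob~',p)
for u in ((360,146),(366,273)): print('guard top',onz(c,*u,.12))
print('dish',onz(c,407,188,.03))
E
python3 m1.py
```

```text
med [ 0.4747 -0.2478] [0.0685, 0.0913, 0.0676, 0.0896] [-106.5, 160.2, 72.1, -19.3]
small [ 0.341  -0.1849] [0.0475, 0.0595, 0.0483, 0.06] [-111.6, 159.0, 69.1, -21.8]
big [ 0.3151 -0.339 ] [0.1233, 0.0964, 0.125, 0.0961] [-118.1, 152.7, 61.8, -28.3]
tube [0.5386 0.187 ] [0.0387, 0.0591, 0.0394, 0.0611] [-78.0, -164.8, 105.0, 14.4]
foot [[0.5412, 0.2553], [0.5368, 0.1168], [0.6081, 0.1859], [0.4683, 0.1867]] [0.53859608 0.18617569]
tt [[0.5541, 0.3365], [0.5326, 0.0401], [0.6917, 0.1846], [0.3947, 0.1866]] [0.54326373 0.18697582]
slot [0.5439 0.1873] 147.05068627696016
slot [0.5427 0.1877] -123.06402441439407
holes [0.54370762 0.1895083 ]
h -147.92808118335824
h 121.96472860749202
knob~ [[0.52024211 0.33192564 0.13      ]]
guard top [ 0.72946147 -0.09009609  0.12      ]
guard top [ 0.36252735 -0.09084536  0.12      ]
dish [ 0.61858882 -0.23470633  0.03      ]
```

The sizes show the medium cap at (413,236) is the one meant: 90x69 mm measured, against 60x48 mm and 124x96 mm for the others. Next I need the clamp geometry, from the scene view.

```bash
python3 - <<'E'
import cv2
f=cv2.imread("pics/scene0.png")
x,y,w,h,s=360,190,90,90,7
cv2.imwrite("pics/cl_s.png",cv2.resize(f[y:y+h,x:x+w],None,fx=s,fy=s,interpolation=cv2.INTER_CUBIC)[:600])
f=cv2.imread("pics/top0.png")
x,y,w,h,s=203,205,40,35,14
cv2.imwrite("pics/cl_t.png",cv2.resize(f[y:y+h,x:x+w],None,fx=s,fy=s,interpolation=cv2.INTER_CUBIC))
E
```

```text
(no output)
```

View pics/cl_s.png

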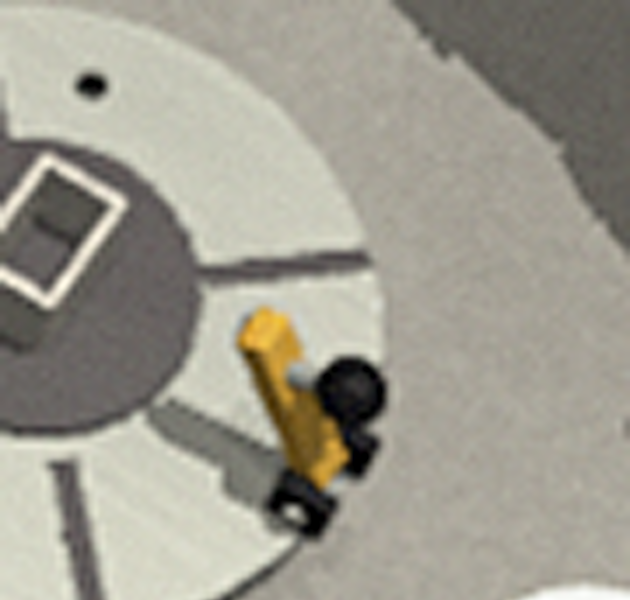

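View pics/cl_t.png

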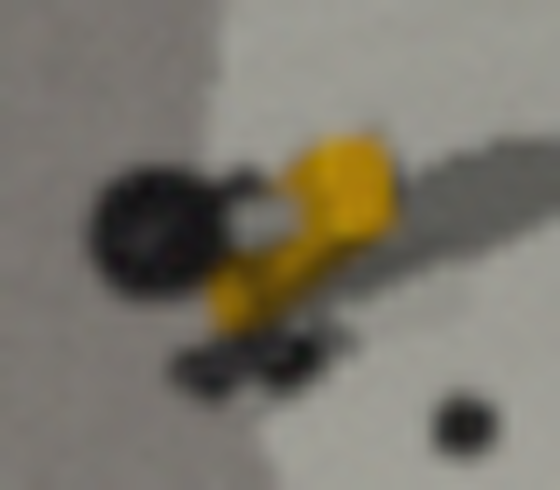

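```bash
cat > m2.py <<'E'
from h import *
from station import manip
from scipy.optimize import least_squares
ct,cs=manip.get_calibration("top"),manip.get_calibration("scene")
def tri(a,b):
    t1,d1=ray(ct,*a);t2,d2=ray(cs,*b)
    s=np.linalg.lstsq(np.c_[d1,-d2],t2-t1,rcond=None)[0]; A=t1+d1*s[0];B=t2+d2*s[1]; return (A+B)/2,np.linalg.norm(A-B)
kt=np.array((203+157/14-.5,205+232/14-.5)); ks=np.array((360+350/7-.5,190+389/7-.5))
print('knob',tri(kt,ks))
tt=np.array((203+352/14-.5,205+188/14-.5)); ts=np.array((360+267/7-.5,190+330/7-.5))
print('tip',tri(tt,ts))
def model(p):
    cx,cy,phi,th=p
    Y=np.array([-np.sin(phi),np.cos(phi),0]); Z=np.array([0,0,1.])
    H=np.array([cx,cy,.0855])+.142*Y
    a=-Y*np.cos(th)+Z*np.sin(th); n=Y*np.sin(th)+Z*np.cos(th)
    return H, H+.066*a+.034*n, H+.09*a, a,n
def res(p):
    H,k,t,_,_=model(p)
    return np.r_[proj(ct,k)[0]-kt,proj(cs,k)[0]-ks,.5*(proj(ct,t)[0]-tt),.5*(proj(cs,t)[0]-ts),(p[:2]-[.5435,.1875])/.0015]
for c0 in ( .2,):
    r=least_squares(res,[.5435,.1875,.2,1.]); print(r.x,np.degrees(r.x[2]),r.fun.round(2)); 
    for m in model(r.x): print(m.round(4))
E
python3 m2.py
python3 - <<'E'
import sys; sys.path.insert(0,'.')
from m2 import *
# scene turntable centre & tube check
for q in [(360+49/7,190+155/7),(360+125/7,190+203/7),(360+50/7,190+305/7)]: print(onz(cs,*q,.123).round(4))
E
```

```text
knob (array([0.51545417, 0.32458811, 0.16107423]), np.float64(0.00017407394374745788))
tip (array([0.52250276, 0.28659643, 0.16170243]), np.float64(0.0011724007027736354))
[0.54348809 0.18750055 0.2031961  1.074876  ] 11.64227904636487 [-0.04  0.17  0.16  0.28  0.15 -0.2  -0.41 -0.41 -0.01  0.  ]
[0.5148 0.3266 0.0855]
[0.5151 0.3251 0.1597]
[0.5235 0.2846 0.1647]
[ 0.096  -0.4661  0.8795]
[-0.1775  0.8614  0.4758]
knob (array([0.51545417, 0.32458811, 0.16107423]), np.float64(0.00017407394374745788))
tip (array([0.52250276, 0.28659643, 0.16170243]), np.float64(0.0011724007027736354))
[0.54348809 0.18750055 0.2031961  1.074876  ] 11.64227904636487 [-0.04  0.17  0.16  0.28  0.15 -0.2  -0.41 -0.41 -0.01  0.  ]
[0.5148 0.3266 0.0855]
[0.5151 0.3251 0.1597]
[0.5235 0.2846 0.1647]
[ 0.096  -0.4661  0.8795]
[-0.1775  0.8614  0.4758]
[0.5152 0.1658 0.123 ]
[0.5069 0.2024 0.123 ]
[0.5627 0.2164 0.123 ]
```

The clamp fit is consistent to 0.4 px: yaw 11.6°, hinge angle 1.075 rad, knob at (0.515, 0.325, 0.160). I'll move above the knob.

Emit:
arm_command(
  slide=[
    [1.5, -1.2, 0],
    [3, -2.4, 0],
    [4.5, -3.5, 0],
    [6, -4.6, 0],
    [7.5, -5.8, 0],
    [9, -7, -0.2],
    [10.5, -8.1, -0.4],
    [12.2, -9.4, -0.5],
    [12.2, -9.4, -0.5],
    [12.2, -9.4, -0.5],
    [12.2, -9.4, -0.5],
  ],
  rotation=[
    [0, 0, -0.8],
    [0, 0, -1.6],
    [0, 0, -2.4],
    [0, 0, -3.2],
    [0, 0, -4.0],
    [0, 0, -4.8],
    [0, 0, -5.6],
    [0, 0, -6.46],
    [0, 0, -6.46],
    [0, 0, -6.46],
    [0, 0, -6.46],
  ],
  grip=[0, 0, 0, 0, 0, 0, 0, 0, 0, 0, 0],
  squeeze=40,
)

```text
time: 1.48
eef_pos: [0.5135, 0.3259, 0.2302]
tcp_rot: [-3.125, -0.322, 0.001]
force: [0.7, -0.3, -0.1]
opening: 0.0852
```

```bash
python3 - <<'E'
from h import *
from m2 import model
from station import manip
print(manip.get_obs()["eef_pos"])
c=manip.get_calibration("wrist"); f=manip.grab_frame("wrist"); cv2.imwrite("pics/w1.png",f[:,:,::-1])
print({k:np.round(v,3).tolist() for k,v in c.items()})
H,k,t,a,n=model([.54349,.1875,.2032,1.0749])
print('knob',proj(c,k),'tip',proj(c,t),'hinge',proj(c,H),'coltop',proj(c,[.5386,.187,.123]))
E
```

```text
knob (array([0.51545417, 0.32458811, 0.16107423]), np.float64(0.00017407394374745788))
tip (array([0.52250276, 0.28659643, 0.16170243]), np.float64(0.0011724007027736354))
[0.54348809 0.18750055 0.2031961  1.074876  ] 11.64227904636487 [-0.04  0.17  0.16  0.28  0.15 -0.2  -0.41 -0.41 -0.01  0.  ]
[0.5148 0.3266 0.0855]
[0.5151 0.3251 0.1597]
[0.5235 0.2846 0.1647]
[ 0.096  -0.4661  0.8795]
[-0.1775  0.8614  0.4758]
[0.51346485 0.32586268 0.2302052 ]
{'camera_matrix': [[306.87, 0.0, 317.527], [0.0, 306.87, 200.379], [0.0, 0.0, 1.0]], 'xyz': [0.498, 0.402, 0.36], 'rotation': [-0.305, -0.031, 0.203]}
knob [[319.1998228  221.97627524]] tip [[319.0397464  277.71598322]] hinge [[318.82222468 190.96374575]] coltop [[313.37067948 345.07325027]]
```

View pics/w1.png

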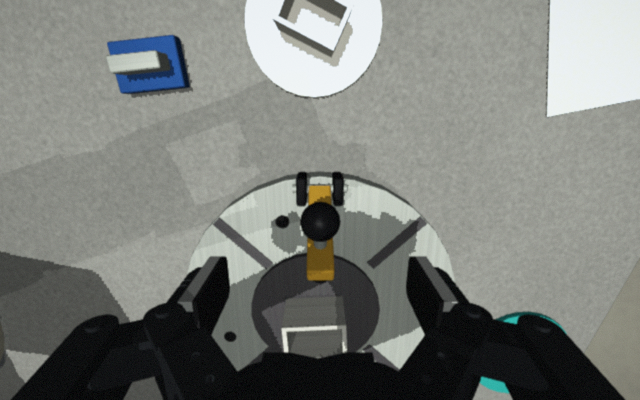

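The knob is at (320,222) in the wrist view, as predicted. I'll lower around it and pinch.

Emit:
arm_command(
  slide=[
    [0.05, 0, -0.7],
    [0.05, -0.03, -1.4],
    [0.05, -0.03, -2.1],
    [0.05, -0.03, -2.5],
    [0.05, -0.03, -2.55],
    [0.05, -0.03, -2.55],
    [0.05, -0.03, -2.55],
    [0.05, -0.03, -2.55],
    [0.05, -0.03, -2.55],
    [0.05, -0.03, -2.55],
    [0.05, -0.03, -2.55],
    [0.05, -0.03, -2.55],
  ],
  rotation=[
    [0, 0, 0],
    [0, 0, 0],
    [0, 0, 0],
    [0, 0, 0],
    [0, 0, 0],
    [0, 0, 0],
    [0, 0, 0],
    [0, 0, 0],
    [0, 0, 0],
    [0, 0, 0],
    [0, 0, 0],
    [0, 0, 0],
  ],
  grip=[0, 0, 0, 0, 0, 255, 255, 255, 255, 255, 255, 255],
  squeeze=30,
)

```text
time: 3.02
eef_pos: [0.5155, 0.3242, 0.1545]
tcp_rot: [-3.125, -0.319, 0.001]
force: [-3.0, -1.0, 6.7]
opening: 0.026
```

```bash
python3 - <<'E' | tail -30
from h import *
import m2
k0=None
for th in np.linspace(1.0749,0,13):
    k=m2.model([.54349,.1875,.2032,th])[1]
    if k0 is None:k0=k
    print(round(th,3),((k-k0)/.03).round(2))
E
```

```text
knob (array([0.51545417, 0.32458811, 0.16107423]), np.float64(0.00017407394374745788))
tip (array([0.52250276, 0.28659643, 0.16170243]), np.float64(0.0011724007027736354))
[0.54348809 0.18750055 0.2031961  1.074876  ] 11.64227904636487 [-0.04  0.17  0.16  0.28  0.15 -0.2  -0.41 -0.41 -0.01  0.  ]
[0.5148 0.3266 0.0855]
[0.5151 0.3251 0.1597]
[0.5235 0.2846 0.1647]
[ 0.096  -0.4661  0.8795]
[-0.1775  0.8614  0.4758]
1.075 [0. 0. 0.]
0.985 [ 0.04 -0.22 -0.01]
0.896 [ 0.09 -0.43 -0.05]
0.806 [ 0.13 -0.64 -0.1 ]
0.717 [ 0.17 -0.85 -0.17]
0.627 [ 0.22 -1.04 -0.27]
0.537 [ 0.25 -1.23 -0.37]
0.448 [ 0.29 -1.41 -0.5 ]
0.358 [ 0.33 -1.58 -0.64]
0.269 [ 0.36 -1.73 -0.8 ]
0.179 [ 0.39 -1.87 -0.97]
0.09 [ 0.41 -2.   -1.15]
0.0 [ 0.43 -2.11 -1.34]
```

Emit:
arm_command(
  slide=[
    [0.04, -0.22, -0.01],
    [0.09, -0.43, -0.05],
    [0.13, -0.64, -0.1],
    [0.17, -0.85, -0.17],
    [0.22, -1.04, -0.27],
    [0.25, -1.23, -0.37],
    [0.29, -1.41, -0.5],
    [0.29, -1.41, -0.5],
  ],
  rotation=[
    [0, 0, 0],
    [0, 0, 0],
    [0, 0, 0],
    [0, 0, 0],
    [0, 0, 0],
    [0, 0, 0],
    [0, 0, 0],
    [0, 0, 0],
  ],
  grip=[255, 255, 255, 255, 255, 255, 255, 255],
)

```text
time: 4.03
eef_pos: [0.5247, 0.281, 0.1382]
tcp_rot: [3.124, 0.319, -0.001]
force: [-2.1, -0.3, -1.3]
opening: 0.026
```

Emit:
arm_command(
  slide=[
    [0.04, -0.17, -0.14],
    [0.07, -0.32, -0.3],
    [0.1, -0.46, -0.47],
    [0.12, -0.59, -0.65],
    [0.14, -0.7, -0.84],
    [0.14, -0.7, -0.84],
    [0.14, -0.7, -0.87],
    [0.14, -0.7, -0.87],
  ],
  rotation=[
    [0, 0, 0],
    [0, 0, 0],
    [0, 0, 0],
    [0, 0, 0],
    [0, 0, 0],
    [0, 0, 0],
    [0, 0, 0],
    [0, 0, 0],
  ],
  grip=[255, 255, 255, 255, 255, 255, 255, 255],
)

```text
time: 5.03
eef_pos: [0.5291, 0.2606, 0.1128]
tcp_rot: [3.125, 0.319, 0.001]
force: [-0.6, -4.4, 2.1]
opening: 0.0263
```

```bash
python3 - <<'E' | tail -3
from h import *
from station import manip
import m2
c=manip.get_calibration("wrist"); f=manip.grab_frame("wrist"); cv2.imwrite("pics/w2.png",f[:,:,::-1])
for th in (0,.1):
    H,k,t,a,n=m2.model([.54349,.1875,.2032,th]); print(th,'knob',k,proj(c,k),'tip',proj(c,t))
print(manip.get_obs()["force"])
E
```

```text
0 knob [0.52815286 0.26193636 0.1195    ] [[315.43220072 279.04525577]] tip [[315.86523449 283.19195602]]
0.1 knob [0.52740132 0.2655838  0.12591915] [[315.32496525 279.61984464]] tip [[315.78639757 291.51566   ]]
[-0.32341749 -5.54177288  2.12516811]
```

View pics/w2.png

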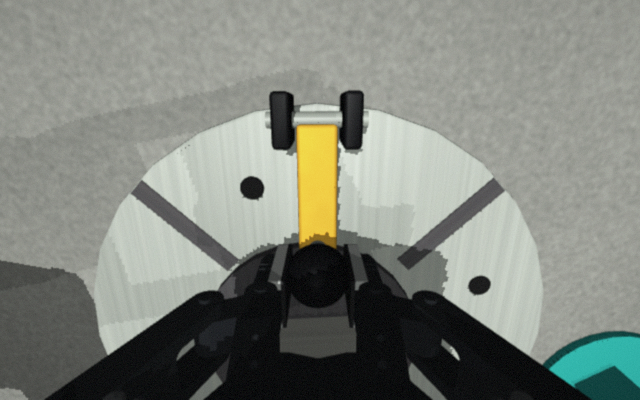

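The arm looks nearly level, with the knob at (318,277) between the fingers. I'll press a little more and see whether the force rises.

Emit:
arm_command(
  slide=[
    [0, 0, -0.06],
    [0, 0, -0.12],
    [0, 0, -0.12],
  ],
  rotation=[
    [0, 0, 0],
    [0, 0, 0],
    [0, 0, 0],
  ],
  grip=[255, 255, 255],
)

```text
time: 5.45
eef_pos: [0.5291, 0.2604, 0.1101]
tcp_rot: [3.124, 0.32, 0.001]
force: [-3.0, -7.0, 11.8]
opening: 0.0261
```

Emit:
arm_command(
  slide=[
    [0, 0, 0.1],
    [0, 0, 0.1],
    [0, 0, 0.1],
    [0, 0, 0.1],
    [0, 0, 1],
    [0, 0, 2.2],
    [0, 0.5, 3],
    [0, 1, 3.5],
    [0, 1, 3.5],
    [0, 1, 3.5],
  ],
  rotation=[
    [0, 0, 0],
    [0, 0, 0],
    [0, 0, 0],
    [0, 0, 0],
    [0, 0, 0],
    [0, 0, 0],
    [0, 0, 0],
    [0, 0, 0],
    [0, 0, 0],
    [0, 0, 0],
  ],
  grip=[0, 0, 0, 0, 0, 0, 0, 0, 0, 0],
)

```text
time: 6.7
eef_pos: [0.5281, 0.2905, 0.2128]
tcp_rot: [3.124, 0.32, -0.003]
force: [0.0, -0.6, -0.1]
opening: 0.0856
```

```bash
python3 - <<'E' | tail -8
from h import *
from station import manip
import m2
c=manip.get_calibration("wrist"); f=manip.grab_frame("wrist"); cv2.imwrite("pics/w3.png",f[:,:,::-1])
s=manip.get_calibration("scene"); f=manip.grab_frame("scene"); cv2.imwrite("pics/s3.png",f[:,:,::-1])
x,y,w,h=340,180,100,80
cv2.imwrite("pics/s3c.png",cv2.resize(f[y:y+h,x:x+w,::-1],None,fx=7,fy=7,interpolation=cv2.INTER_CUBIC))
for th in (0,.05,.1):
    H,k,t,a,n=m2.model([.54349,.1875,.2032,th]); print(th,'w knob',proj(c,k),'tip',proj(c,t+.007*n),'s knob',(proj(s,k)+.5-[x,y])*7,(proj(s,t+.007*n)+.5-[x,y])*7)
E
```

```text
[0.5148 0.3266 0.0855]
[0.5151 0.3251 0.1597]
[0.5235 0.2846 0.1647]
[ 0.096  -0.4661  0.8795]
[-0.1775  0.8614  0.4758]
0 w knob [[310.04060809 242.82057826]] tip [[310.9703798  254.05187029]] s knob [[333.46699034 411.03781871]] [[275.07435533 406.48522889]]
0.05 w knob [[309.92116886 242.5530684 ]] tip [[310.8556448  255.95284715]] s knob [[338.39780449 410.0347453 ]] [[277.40806401 402.38689   ]]
0.1 w knob [[309.79968247 242.03565364]] tip [[310.73629641 257.67120121]] s knob [[343.66273293 409.35348234]] [[280.20435105 398.59702767]]
```

View pics/w3.png

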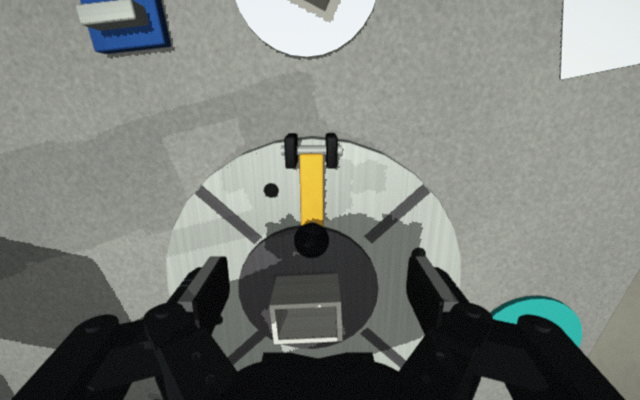

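View pics/s3c.png

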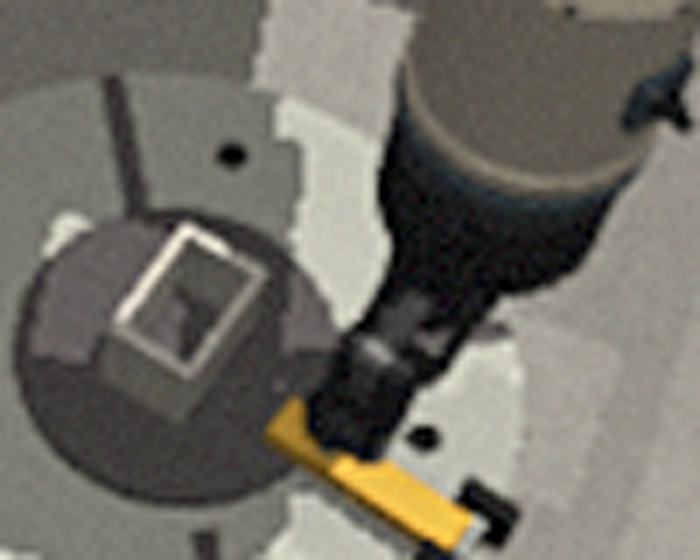

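The clamp appears fully down, with the arm level and its tip on the foot. I'll confirm by pressing the knob top with shut fingertips; contact at TCP z of about 0.1475 m means it is seated.

Emit:
arm_command(
  slide=[
    [0, -0.5, 0],
    [0, -0.95, 0],
    [0, -0.95, -0.3],
    [0, -0.95, -0.6],
    [0, -0.95, -0.9],
    [0, -0.95, -1.2],
    [0, -0.95, -1.5],
    [0, -0.95, -1.8],
    [0, -0.95, -2.0],
    [0, -0.95, -2.1],
    [0, -0.95, -2.1],
  ],
  rotation=[
    [0, 0, 0],
    [0, 0, 0],
    [0, 0, 0],
    [0, 0, 0],
    [0, 0, 0],
    [0, 0, 0],
    [0, 0, 0],
    [0, 0, 0],
    [0, 0, 0],
    [0, 0, 0],
    [0, 0, 0],
  ],
  grip=[255, 255, 255, 255, 255, 255, 255, 255, 255, 255, 255],
)

```text
time: 8.18
eef_pos: [0.5288, 0.2624, 0.151]
tcp_rot: [3.125, 0.319, -0.0]
force: [-0.1, 0.3, 0.3]
opening: 0.0004
```

Emit:
arm_command(
  slide=[
    [0, 0, -0.05],
    [0, 0, -0.1],
    [0, 0, -0.1],
  ],
  rotation=[
    [0, 0, 0],
    [0, 0, 0],
    [0, 0, 0],
  ],
  grip=[255, 255, 255],
)

```text
time: 8.55
eef_pos: [0.5288, 0.2624, 0.1481]
tcp_rot: [3.125, 0.319, -0.0]
force: [0.7, 0.1, 0.3]
opening: 0.0001
```

Emit:
arm_command(
  slide=[
    [0, 0, -0.04],
    [0, 0, -0.08],
    [0, 0, -0.08],
  ],
  rotation=[
    [0, 0, 0],
    [0, 0, 0],
    [0, 0, 0],
  ],
  grip=[255, 255, 255],
)

```text
time: 8.93
eef_pos: [0.5291, 0.2625, 0.147]
tcp_rot: [-3.125, -0.319, -0.001]
force: [-2.8, -1.4, 11.9]
opening: 0.0001
```

Contact came at TCP z 0.147 m with a firm 12 N, so the clamp is seated. Now over the guard, high, to above the cap.

Emit:
arm_command(
  slide=[
    [0, 0, 1.2],
    [0, 0, 2.8],
    [-0.1, -1, 3.2],
    [-0.3, -2.5, 3.2],
    [-0.5, -4.2, 3.2],
    [-0.7, -5.9, 3.2],
    [-0.9, -7.6, 3.2],
    [-1.1, -9.3, 3.2],
    [-1.3, -11, 3.2],
    [-1.5, -12.7, 3.2],
    [-1.6, -14.4, 3.2],
    [-1.7, -15.8, 3.0],
    [-1.8, -16.7, 2.8],
    [-1.8, -17, 2.8],
    [-1.8, -17, 2.8],
    [-1.8, -17, 2.8],
  ],
  rotation=[
    [0, 0, 0],
    [0, 0, 0],
    [0, 0, -0.3],
    [0, 0, -0.6],
    [0, 0, -0.9],
    [0, 0, -1.2],
    [0, 0, -1.5],
    [0, 0, -1.8],
    [0, 0, -2.1],
    [0, 0, -2.4],
    [0, 0, -2.7],
    [0, 0, -3.0],
    [0, 0, -3.12],
    [0, 0, -3.12],
    [0, 0, -3.12],
    [0, 0, -3.12],
  ],
  grip=[255, 255, 0, 0, 0, 0, 0, 0, 0, 0, 0, 0, 0, 0, 0, 0],
)

```text
time: 10.92
eef_pos: [0.4751, -0.2467, 0.2299]
tcp_rot: [-3.096, 0.532, -0.0]
force: [-0.5, -0.7, 0.2]
opening: 0.0854
```

```bash
python3 - <<'E' | tail -8
from h import *
from station import manip
o=manip.get_obs();print(o["eef_pos"],o["tcp_rot"])
c=manip.get_calibration("wrist"); f=manip.grab_frame("wrist"); cv2.imwrite("pics/w4.png",f[:,:,::-1])
np.save("w4.npy",c,allow_pickle=True)
f=manip.grab_frame("top")[:,:,::-1]; cv2.imwrite("pics/t4.png",f)
cv2.imwrite("pics/t4c.png",cv2.resize(f[155:275,195:325],None,fx=5,fy=5,interpolation=cv2.INTER_CUBIC))
f=manip.grab_frame("scene")[:,:,::-1]; cv2.imwrite("pics/s4.png",f)
cv2.imwrite("pics/s4c.png",cv2.resize(f[180:290,305:435],None,fx=5,fy=5,interpolation=cv2.INTER_CUBIC))
E
```

```text
[ 0.47505236 -0.24666284  0.22987792] [-3.09603977e+00  5.31517253e-01 -2.20769989e-04]
```

View pics/w4.png

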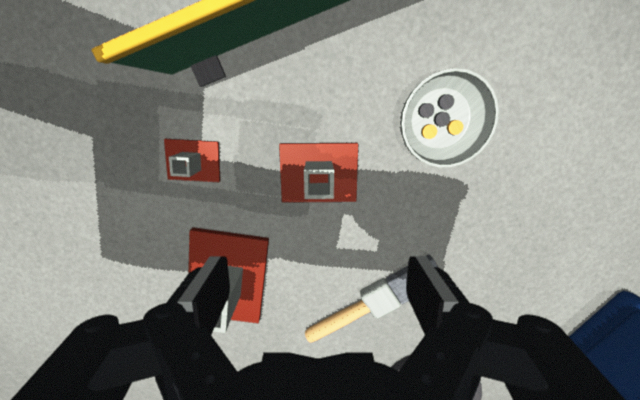

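View pics/t4c.png

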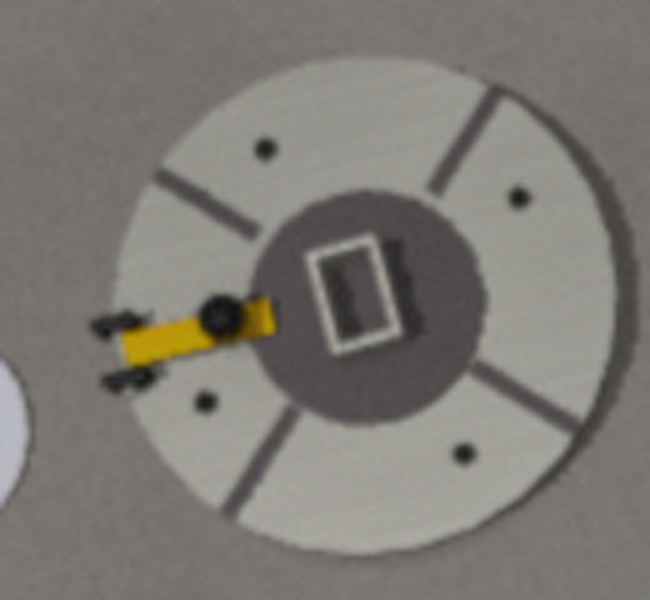

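View pics/s4c.png

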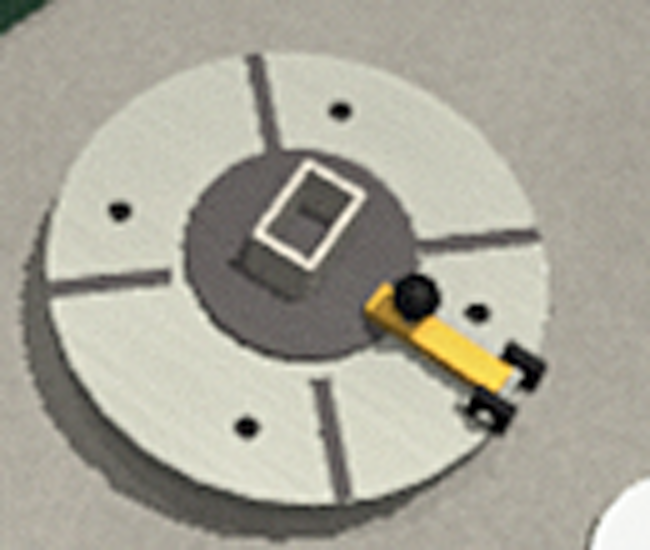

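The clamp is fully down and the column hasn't moved. The cap is at (318,172) in the wrist view, with the spigot at (319,181). I'll refine its pose from an enlarged crop.

```bash
python3 - <<'E'
import cv2
f=cv2.imread("pics/w4.png")
cv2.imwrite("pics/w4c.png",cv2.resize(f[130:215,265:375],None,fx=7,fy=7,interpolation=cv2.INTER_CUBIC))
f=cv2.imread("pics/t4.png")
cv2.imwrite("pics/t4d.png",cv2.resize(f[195:235,245:290],None,fx=14,fy=14,interpolation=cv2.INTER_CUBIC))
f=cv2.imread("pics/s4.png")
cv2.imwrite("pics/s4d.png",cv2.resize(f[205:245,350:395],None,fx=14,fy=14,interpolation=cv2.INTER_CUBIC))
E
```

```text
(no output)
```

View pics/w4c.png

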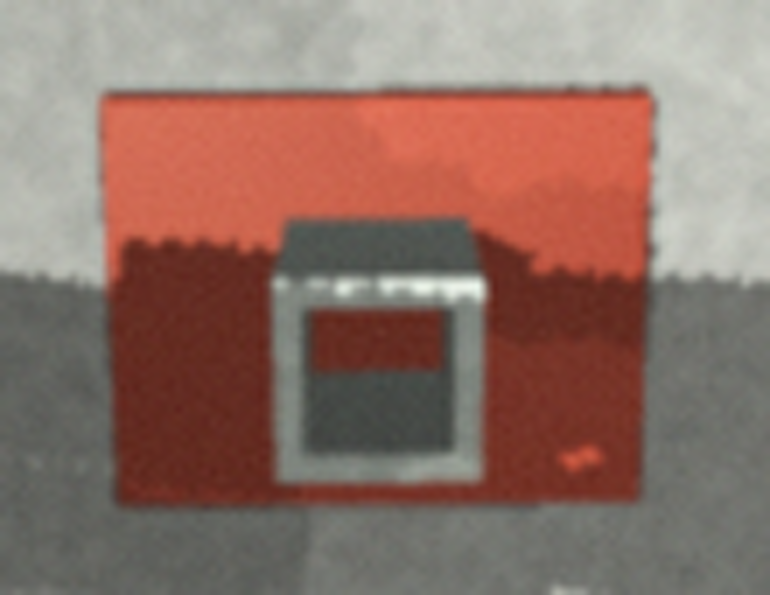

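View pics/t4d.png

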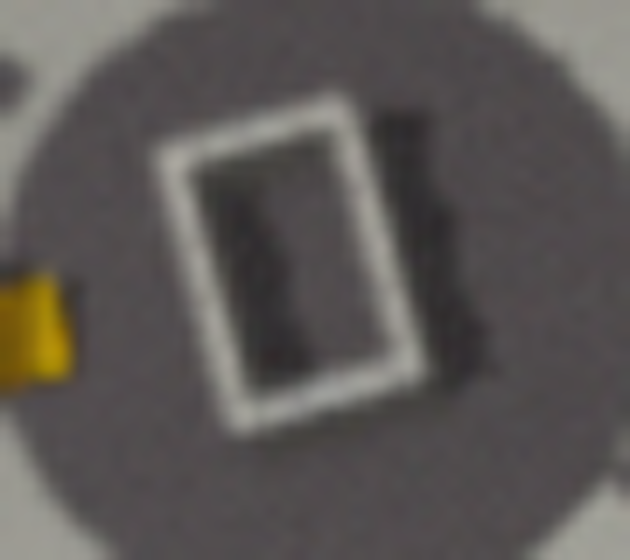

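View pics/s4d.png

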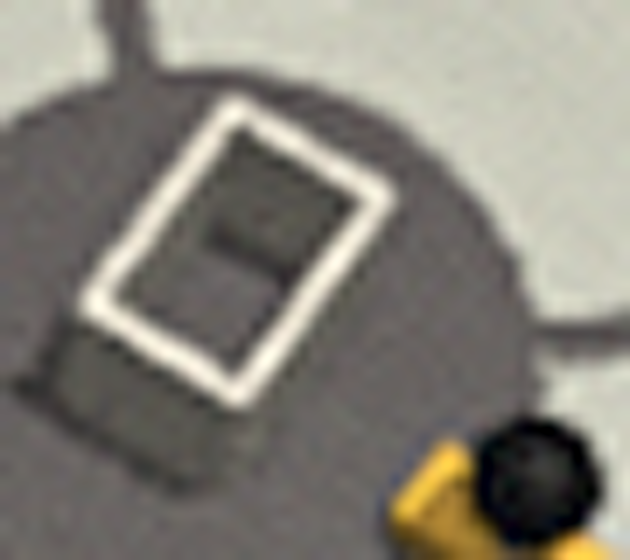

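```bash
cat > m3.py <<'E'
from h import *
from station import manip
from scipy.optimize import least_squares
def fit(views,x0):
    # views: (cal, px(4x2), ptsXYZ local)
    def res(p):
        Rz=R.from_euler('z',p[2]).as_matrix(); out=[]
        for c,px,L in views: out.append((proj(c,L@Rz.T+[p[0],p[1],0])-px).ravel())
        return np.concatenate(out)
    r=least_squares(res,x0); return r.x,r.fun
def rect(a,b,z): return np.array([[-a,b,z],[a,b,z],[a,-b,z],[-a,-b,z]])/1.
def px(q,ox,oy,s): return np.array([(ox+x/s-.5,oy+y/s-.5) for x,y in q])
if __name__=="__main__":
    cw=np.load("w4.npy",allow_pickle=True).item(); ct,cs=manip.get_calibration("top"),manip.get_calibration("scene")
    w1=(cw,px([(105,95),(653,92),(640,500),(117,505)],265,130,7),rect(.045,.035,.008))
    w2=(cw,px([(272,277),(487,275),(485,482),(277,484)],265,130,7),rect(.015,.015,.058))
    t1=(ct,px([(183,45),(292,73),(251,215),(143,184)],370,210,5),rect(.045,.035,.008)[[0,3,2,1]][[1,2,3,0]])
    for n,v in dict(plate=[w1],spig=[w2],both=[w1,w2]).items():
        p,f=fit(v,[.475,-.248,-.34]); print('cap',n,p.round(4),np.degrees(p[2]).round(2),np.abs(f).max().round(2))
    # column tube
    T=(ct,px([(155,152),(345,92),(427,375),(235,437)],245,195,14)); S=(cs,px([(233,95),(398,193),(240,408),(78,303)],350,205,14))
    for n,(c,q) in dict(T=T,S=S).items():
        P=np.array([onz(c,*u,.123)[:2] for u in q]); print(n,P.round(4).tolist(),P.mean(0).round(4))
    # T order: corners from geometry
    def order(c,q,p):
        L=rect(.03,.02,.123); pr=proj(c,L@R.from_euler('z',p[2]).as_matrix().T+[p[0],p[1],0])
        return L[[int(np.argmin(np.linalg.norm(pr-u,axis=1))) for u in q]]
    p0=[.5386,.188,.255]
    vT=(*T,order(*T,p0)); vS=(*S,order(*S,p0))
    for n,v in dict(T=[vT],S=[vS],both=[vT,vS]).items():
        p,f=fit(v,p0); print('col',n,p.round(4),np.degrees(p[2]).round(2),np.abs(f).max().round(2))
E
python3 m3.py
```

```text
cap plate [ 0.4763 -0.2466 -0.3358] -19.24 0.71
cap spig [ 0.4763 -0.2468 -0.3314] -18.99 0.45
cap both [ 0.4763 -0.2467 -0.3351] -19.2 0.7
T [[0.5626, 0.2154], [0.5738, 0.1765], [0.5149, 0.1603], [0.5035, 0.1993]] [0.5387 0.1878]
S [[0.5152, 0.1621], [0.5051, 0.2008], [0.5639, 0.2156], [0.5729, 0.1772]] [0.5393 0.189 ]
col T [0.5387 0.1878 0.272 ] 15.58 0.32
col S [0.5393 0.189  0.2484] 14.23 0.17
col both [0.5389 0.1884 0.2609] 14.95 0.43
```

Cap pose: (0.4763, -0.2467), yaw -19.1°. Column: (0.5389, 0.1884), yaw about 14.9°. I'll descend and grip the spigot.

Emit:
arm_command(
  slide=[
    [0.04, 0, -1],
    [0.04, 0, -2.2],
    [0.04, 0, -3.4],
    [0.04, 0, -4.6],
    [0.04, 0, -5.5],
    [0.04, 0, -6.2],
    [0.04, 0, -6.5],
    [0.04, 0, -6.5],
    [0.04, 0, -6.5],
    [0.04, 0, -6.5],
    [0.04, 0, -6.5],
    [0.04, 0, -6.5],
    [0.04, 0, -6.5],
    [0.04, 0, -6.5],
    [0.04, 0, -6.5],
    [0.04, 0, -6.5],
  ],
  rotation=[
    [0, 0, 0.03],
    [0, 0, 0.03],
    [0, 0, 0.03],
    [0, 0, 0.03],
    [0, 0, 0.03],
    [0, 0, 0.03],
    [0, 0, 0.03],
    [0, 0, 0.03],
    [0, 0, 0.03],
    [0, 0, 0.03],
    [0, 0, 0.03],
    [0, 0, 0.03],
    [0, 0, 0.03],
    [0, 0, 0.03],
    [0, 0, 0.03],
    [0, 0, 0.03],
  ],
  grip=[0, 0, 0, 0, 0, 0, 0, 0, 255, 255, 255, 255, 255, 255, 255, 255],
  squeeze=80,
)

```text
time: 13.08
eef_pos: [0.4763, -0.2477, 0.0354]
tcp_rot: [3.097, -0.525, 0.001]
force: [-0.3, 0.9, 7.7]
opening: 0.029
```

Emit:
arm_command(
  slide=[
    [0, 0, 0.15],
    [0, 0, 0.5],
    [0, 0, 1.2],
    [0, 0, 2],
    [0, 0, 3],
    [0, 0, 4],
    [0, 0, 5],
    [0, 0, 5.7],
    [0, 0, 6],
    [0, 0, 6],
    [0, 0, 6],
  ],
  rotation=[
    [0, 0, 0],
    [0, 0, 0],
    [0, 0, 0],
    [0, 0, 0],
    [0, 0, 0],
    [0, 0, 0],
    [0, 0, 0],
    [0, 0, 0],
    [0, 0, 0],
    [0, 0, 0],
    [0, 0, 0],
  ],
  grip=[255, 255, 255, 255, 255, 255, 255, 255, 255, 255, 255],
)

```text
time: 14.45
eef_pos: [0.4754, -0.2472, 0.2137]
tcp_rot: [-3.097, 0.525, 0.003]
force: [-0.4, 0.4, -6.9]
opening: 0.0291
```

```bash
python3 - <<'E' | tail -8
from h import *
from station import manip
o=manip.get_obs();print({k:np.round(o[k],4).tolist() for k in("eef_pos","tcp_rot","force","opening")})
c=manip.get_calibration("wrist"); f=manip.grab_frame("wrist"); cv2.imwrite("pics/w5.png",f[:,:,::-1])
np.save("w5.npy",c,allow_pickle=True)
f=manip.grab_frame("scene")[:,:,::-1]; cv2.imwrite("pics/s5.png",f)
E
```

```text
{'eef_pos': [0.4754, -0.2472, 0.2137], 'tcp_rot': [-3.0968, 0.525, 0.0026], 'force': [-0.3943, 0.3714, -6.9007], 'opening': 0.0291}
```

View pics/w5.png

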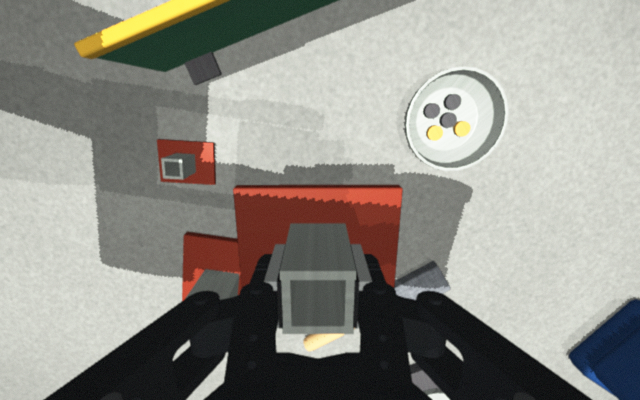

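View pics/s5.png

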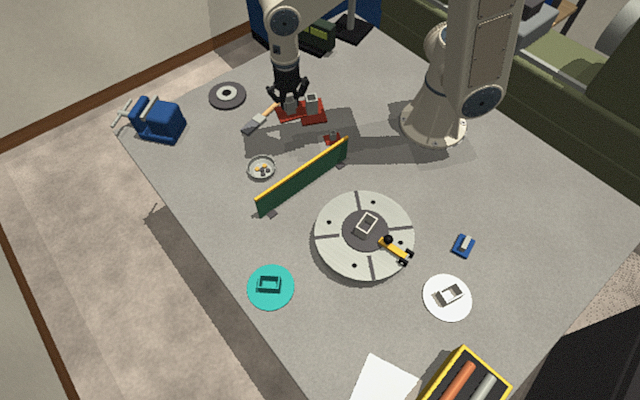

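```bash
python3 - <<'E'
import cv2
f=cv2.imread("pics/w5.png")
cv2.imwrite("pics/w5c.png",cv2.resize(f[170:350,220:420],None,fx=3.3,fy=3.3,interpolation=cv2.INTER_CUBIC))
E
```

```text
(no output)
```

View pics/w5c.png

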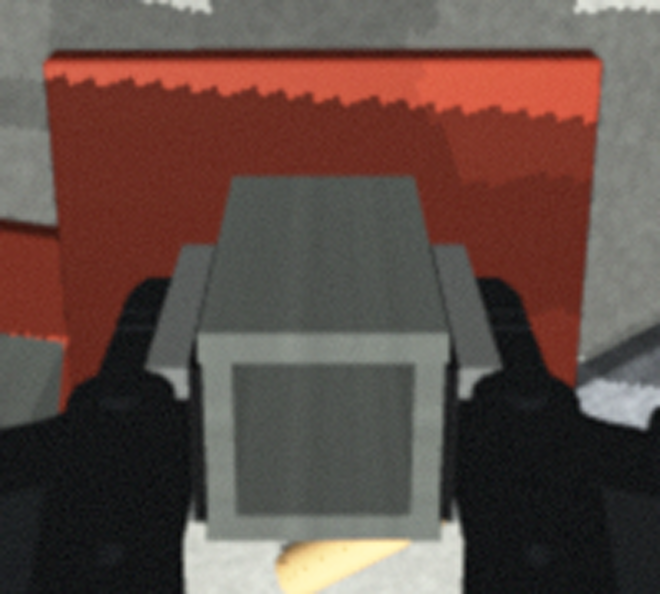

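```bash
cat > m4.py <<'E'
from h import *
from scipy.optimize import least_squares
def fitcap(c,px,L,x0):
    def pose(p): return R.from_euler('ZYX',p[3:]).as_matrix(),p[:3]
    def res(p):
        M,t=pose(p); return (proj(c,L@M.T+t)-px).ravel()
    r=least_squares(res,x0,x_scale=[.01,.01,.01,.1,.1,.1])
    J=r.jac; s=np.sqrt(np.diag(np.linalg.inv(J.T@J)))*.4
    return r.x,r.fun,s
L=np.array([[-.045,.035,.008],[.045,.035,.008],[-.015,.015,.008],[.015,.015,.008],[-.015,.015,.058],[.015,.015,.058],[.015,-.015,.058],[-.015,-.015,.058]])
E
python3 - <<'E'
from m4 import *
c=np.load("w5.npy",allow_pickle=True).item()
q=np.array([(45,62),(601,60),(233,177),(414,177),(197,336),(447,333),(440,540),(207,541)])/3.3+[220,170]-.5
p,f,s=fitcap(c,q,L,[.475,-.247,.18,-.34,0,0])
print(p[:3].round(4),np.degrees(p[3:]).round(2),f.reshape(-1,2).round(2).tolist(),s.round(4))
E
```

```text
[ 0.4754 -0.2471  0.1776] [-18.92  -0.07   0.3 ] [[-0.55, 0.32], [0.54, 0.1], [0.15, 0.19], [-0.22, -0.05], [-0.01, -0.29], [0.06, 0.35], [-0.05, -0.2], [0.07, -0.32]] [0.0001 0.0002 0.0003 0.003  0.003  0.0039]
```

The plate is held level (tilt ≤0.3°), its underside 36 mm below the TCP. The guard clearance is about 57 mm. Moving across.

Emit:
arm_command(
  slide=[
    [0, 0.2, 0.2],
    [0.1, 0.7, 0.3],
    [0.2, 1.5, 0.3],
    [0.4, 2.5, 0.3],
    [0.5, 3.6, 0.3],
    [0.7, 4.7, 0.3],
    [0.9, 5.8, 0.3],
    [1.0, 6.9, 0.3],
    [1.2, 8.0, 0.3],
    [1.3, 9.1, 0.3],
    [1.5, 10.2, 0.3],
    [1.6, 11.3, 0.3],
    [1.8, 12.4, 0.3],
    [2.0, 13.4, 0.2],
    [2.1, 14.1, 0.1],
    [2.1, 14.4, 0],
    [2.12, 14.52, 0],
    [2.12, 14.52, 0],
    [2.12, 14.52, 0],
  ],
  rotation=[
    [0, 0, 0.05],
    [0, 0, 0.15],
    [0, 0, 0.35],
    [0, 0, 0.6],
    [0, 0, 0.85],
    [0, 0, 1.1],
    [0, 0, 1.35],
    [0, 0, 1.6],
    [0, 0, 1.85],
    [0, 0, 2.1],
    [0, 0, 2.35],
    [0, 0, 2.6],
    [0, 0, 2.85],
    [0, 0, 3.1],
    [0, 0, 3.25],
    [0, 0, 3.35],
    [0, 0, 3.38],
    [0, 0, 3.38],
    [0, 0, 3.38],
  ],
  grip=[255, 255, 255, 255, 255, 255, 255, 255, 255, 255, 255, 255, 255, 255, 255, 255, 255, 255, 255],
)

```text
time: 16.92
eef_pos: [0.5396, 0.1873, 0.2148]
tcp_rot: [3.116, 0.397, -0.0]
force: [0.6, 0.6, -5.6]
opening: 0.0292
```

```bash
python3 - <<'E' | tail -8
from h import *
from station import manip
o=manip.get_obs();print({k:np.round(o[k],4).tolist() for k in("time","eef_pos","tcp_rot","force","opening")})
c=manip.get_calibration("wrist"); f=manip.grab_frame("wrist"); cv2.imwrite("pics/w6.png",f[:,:,::-1])
np.save("w6.npy",c,allow_pickle=True)
f=manip.grab_frame("scene")[:,:,::-1]; cv2.imwrite("pics/s6.png",f)
cv2.imwrite("pics/s6c.png",cv2.resize(f[170:270,300:430],None,fx=5,fy=5,interpolation=cv2.INTER_CUBIC))
E
```

```text
{'time': 16.925, 'eef_pos': [0.5396, 0.1873, 0.2148], 'tcp_rot': [3.1163, 0.3965, -0.0], 'force': [0.6084, 0.6367, -5.5576], 'opening': 0.0292}
```

View pics/w6.png

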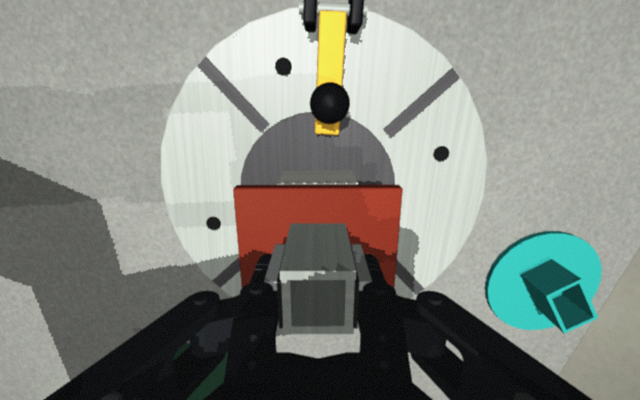

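View pics/s6c.png

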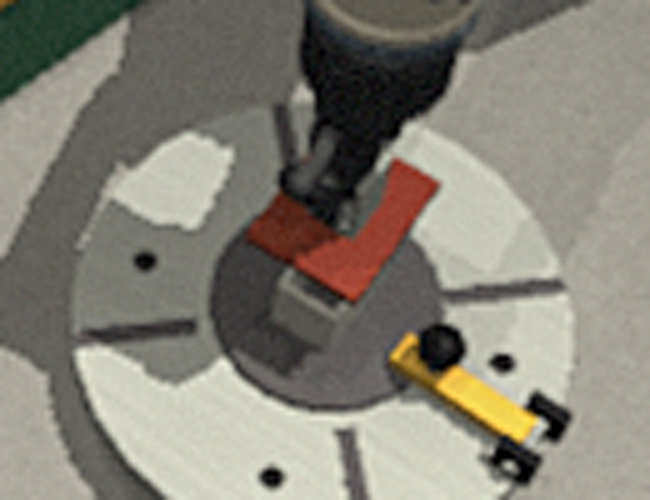

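```bash
python3 - <<'E'
import cv2
f=cv2.imread("pics/w3.png")
cv2.imwrite("pics/w3c.png",cv2.resize(f[265:350,255:355],None,fx=7,fy=7,interpolation=cv2.INTER_CUBIC))
f=cv2.imread("pics/w6.png")
cv2.imwrite("pics/w6c.png",cv2.resize(f[165:205,220:415],None,fx=4,fy=4,interpolation=cv2.INTER_CUBIC))
E
```

```text
(no output)
```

View pics/w3c.png

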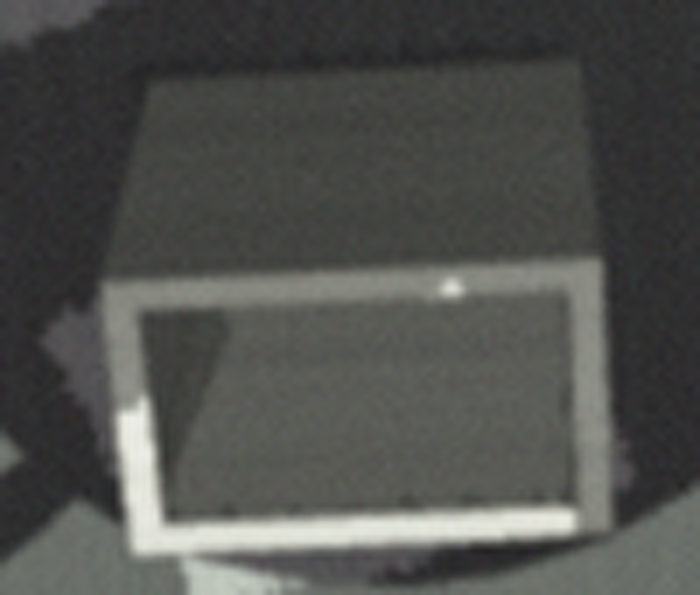

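View pics/w6c.png

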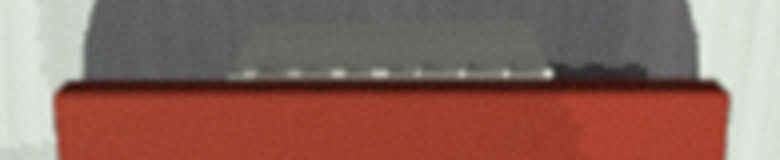

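```bash
python3 - <<'E'
from m3 import *
c6=np.load("w6.npy",allow_pickle=True).item()
def T(pos,rv):
    M=np.eye(4);M[:3,:3]=R.from_rotvec(rv).as_matrix();M[:3,3]=pos;return M
X=np.linalg.inv(T([.5396,.1873,.2148],[3.1163,.3965,0]))@T(c6["xyz"],c6["rotation"])
w=T([.5281,.2905,.2128],[3.124,.32,-.003])@X
c3=dict(camera_matrix=c6["camera_matrix"],xyz=w[:3,3],rotation=R.from_matrix(w[:3,:3]).as_rotvec())
top=rect(.03,.02,.123); base=rect(.03,.02,.078)[:2]
v3=(c3,px([(103,286),(603,262),(613,530),(132,553),(152,78),(578,62)],255,265,7),np.r_[top,base])
v3t=(c3,v3[1][:4],top)
v6=(c6,px([(230,74),(553,72),(248,26),(532,24)],220,165,4),np.r_[top[:2],base])
ct,cs=manip.get_calibration("top"),manip.get_calibration("scene")
for n,v in dict(w3=[v3],w3t=[v3t],w6=[v6],w36=[v3,v6]).items():
    p,f=fit(v,[.539,.188,.26]); print(n,p.round(4),np.degrees(p[2]).round(2),f.round(1).tolist())
E
```

```text
w3 [0.5395 0.1887 0.257 ] 14.72 [-0.1, -0.5, -0.1, -0.2, -0.2, 0.4, 0.3, -0.0, -0.1, 0.4, 0.2, -0.1]
w3t [0.5396 0.1886 0.259 ] 14.84 [-0.1, -0.3, -0.2, -0.2, -0.1, 0.4, 0.4, 0.1]
w6 [0.5395 0.1888 0.2595] 14.87 [-0.2, 0.3, -0.2, 0.3, 1.7, -0.4, -1.3, -0.3]
w36 [0.5395 0.1887 0.2581] 14.79 [-0.1, -0.5, -0.2, -0.3, -0.1, 0.3, 0.3, -0.0, -0.1, 0.4, 0.2, -0.2, -0.2, 0.3, -0.2, 0.4, 1.7, -0.4, -1.3, -0.2]
```

All views agree: column at (0.5395, 0.1887), yaw 14.8°. I'll lower to about 8 mm above it.

Emit:
arm_command(
  slide=[
    [0, 0.05, -0.2],
    [0, 0.05, -0.5],
    [0, 0.05, -0.8],
    [0, 0.05, -1.05],
    [0, 0.05, -1.25],
    [0, 0.05, -1.4],
    [0, 0.05, -1.5],
    [0, 0.05, -1.57],
    [0, 0.05, -1.57],
    [0, 0.05, -1.57],
    [0, 0.05, -1.57],
  ],
  rotation=[
    [0, 0, 0],
    [0, 0, 0],
    [0, 0, 0],
    [0, 0, 0],
    [0, 0, 0],
    [0, 0, 0],
    [0, 0, 0],
    [0, 0, 0],
    [0, 0, 0],
    [0, 0, 0],
    [0, 0, 0],
  ],
  grip=[255, 255, 255, 255, 255, 255, 255, 255, 255, 255, 255],
)

```text
time: 18.4
eef_pos: [0.5398, 0.1895, 0.1678]
tcp_rot: [-3.116, -0.398, -0.001]
force: [-0.0, 0.2, -5.7]
opening: 0.029
```

```bash
python3 - <<'E' | tail -8
from h import *
from station import manip
o=manip.get_obs();print({k:np.round(o[k],4).tolist() for k in("time","eef_pos","tcp_rot","force","opening")})
c=manip.get_calibration("wrist"); f=manip.grab_frame("wrist")[:,:,::-1]; cv2.imwrite("pics/w7.png",f)
np.save("w7.npy",c,allow_pickle=True)
cv2.imwrite("pics/w7c.png",cv2.resize(f[150:350,210:430],None,fx=3,fy=3,interpolation=cv2.INTER_CUBIC))
f=manip.grab_frame("scene")[:,:,::-1]; cv2.imwrite("pics/s7.png",f)
cv2.imwrite("pics/s7c.png",cv2.resize(f[190:250,335:415],None,fx=9,fy=9,interpolation=cv2.INTER_CUBIC))
f=manip.grab_frame("top")[:,:,::-1]; cv2.imwrite("pics/t7.png",f)
E
```

```text
{'time': 18.4, 'eef_pos': [0.5398, 0.1895, 0.1678], 'tcp_rot': [-3.1162, -0.3981, -0.0005], 'force': [-0.0445, 0.2078, -5.728], 'opening': 0.029}
```

View pics/w7c.png

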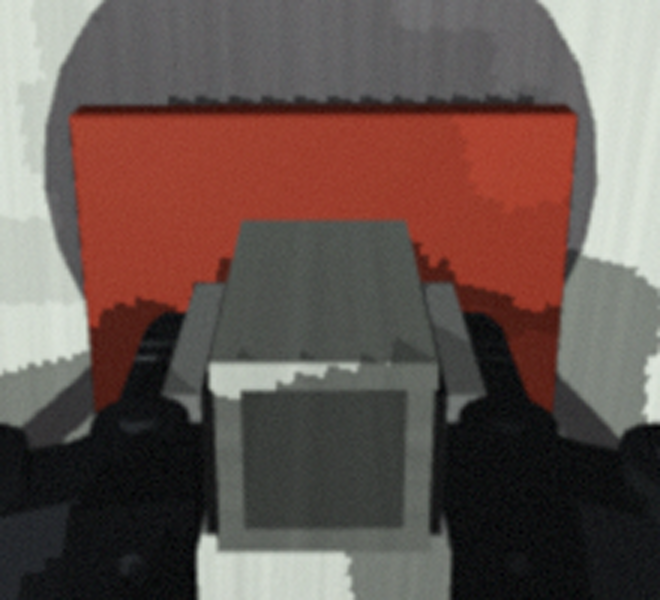

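View pics/s7c.png

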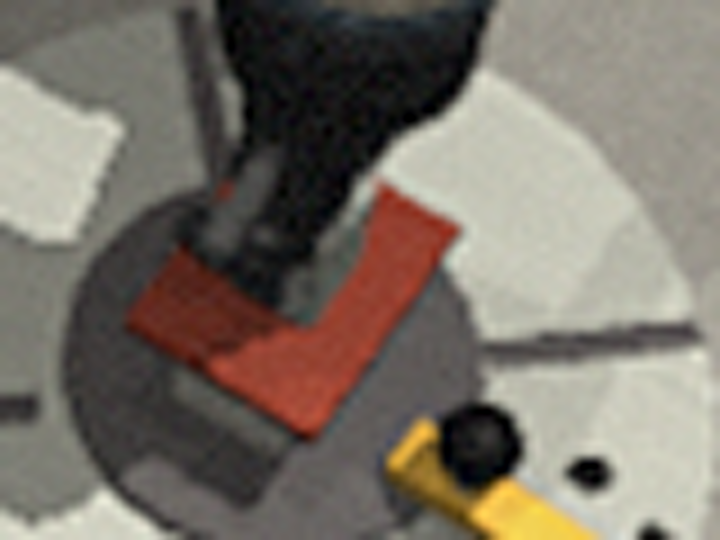

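View pics/t7.png

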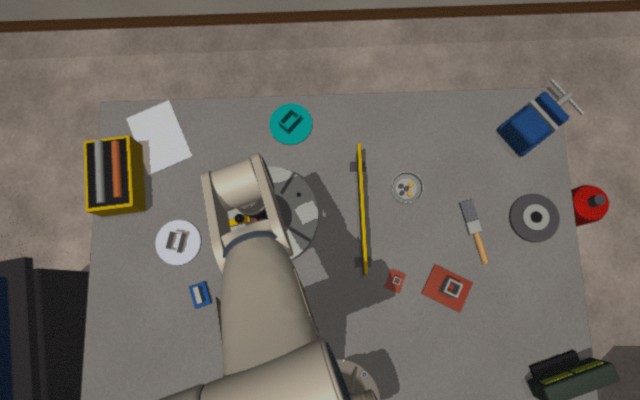

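```bash
python3 - <<'E'
from m4 import *
from station import manip
c=np.load("w7.npy",allow_pickle=True).item()
q=np.array([(72,115),(576,115),(243,222),(407,221),(208,364),(439,361),(433,549),(218,551)])/3+[210,150]-.5
p,f,s=fitcap(c,q,L,[.5395,.189,.131,.26,0,0])
print(p[:3].round(4),np.degrees(p[3:]).round(2),f.round(1).tolist())
cs=manip.get_calibration("scene")
M=R.from_euler('ZYX',p[3:]).as_matrix()
C=np.array([[x,y,z] for z in(.008,0) for x,y in ((-.045,.035),(.045,.035),(.045,-.035),(-.045,-.035))])
print(((proj(cs,C@M.T+p[:3])+.5-[335,190])*9).round(0).tolist())
print(manip.get_obs()["eef_pos"])
E
```

```text
[0.5403 0.1897 0.1319] [14.84 -0.14 -0.14] [-0.7, 0.7, 0.9, -0.1, -0.1, -0.1, -0.2, -0.0, 0.7, -0.5, -0.3, 0.2, -0.6, 0.2, 0.3, -0.2]
[[461.0, 227.0], [313.0, 437.0], [121.0, 319.0], [273.0, 117.0], [458.0, 239.0], [310.0, 449.0], [119.0, 331.0], [271.0, 130.0]]
[0.53968275 0.18954031 0.16767149]
```

The fit puts the plate at (0.5403, 0.1897, underside 0.1319), level and with yaw 14.8°. I'll trim by under 1 mm.

Emit:
arm_command(
  slide=[
    [-0.01, -0.02, -0.01],
    [-0.02, -0.03, -0.02],
    [-0.02, -0.03, -0.02],
    [-0.02, -0.03, -0.02],
    [-0.02, -0.03, -0.02],
  ],
  rotation=[
    [0, 0, 0],
    [0, 0, 0],
    [0, 0, 0],
    [0, 0, 0],
    [0, 0, 0],
  ],
  grip=[255, 255, 255, 255, 255],
)

```text
time: 19.18
eef_pos: [0.5391, 0.1886, 0.167]
tcp_rot: [3.116, 0.398, 0.0]
force: [0.9, 0.4, -6.6]
opening: 0.029
```

```bash
python3 - <<'E' | tail -8
from h import *
from station import manip
f=manip.grab_frame("scene")[:,:,::-1]; cv2.imwrite("pics/s8.png",f)
o=manip.get_obs();print({k:np.round(o[k],4).tolist() for k in("time","eef_pos","tcp_rot","force","opening","qvel")})
g=cv2.imread("pics/s0.png") 
E
```

```text
{'time': 19.225, 'eef_pos': [0.539, 0.1886, 0.167], 'tcp_rot': [3.1163, 0.3982, 0.0], 'force': [-0.0288, 0.655, -6.7233], 'opening': 0.0294, 'qvel': [-0.0012, -0.0005, -0.0017, 0.0002, 0.0003, 0.0008]}[ WARN:0@1.989] global loadsave.cpp:275 findDecoder imread_('pics/s0.png'): can't open/read file: check file path/integrity
```

View pics/s8.png

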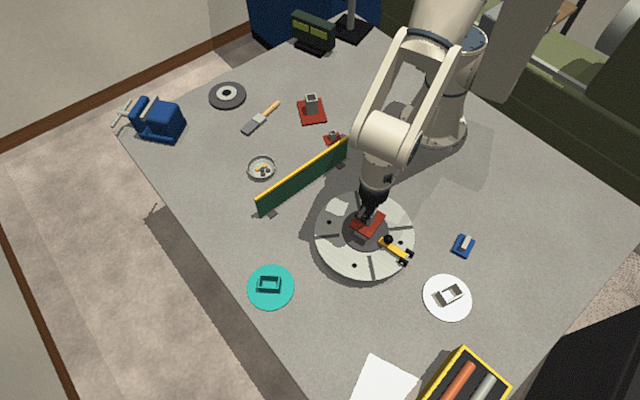

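The plate is at (367,222), held over the column. The clamp is down at (395,248). The dish (261,168), brush (261,118) and magnet (463,245) are where they started. Handing in.

```bash
python3 -c "
from station import manip
print(manip.job_done()); o=manip.get_obs(); print(o['time'],o['eef_pos'],o['force'],o['opening'])"
```

```text
the job is handed in; nothing more can be done
None
the job is handed in; nothing more can be done
```

The clamp is down on the column's foot, and the arm is holding the cap plate level above the column. I handed the job in at about 19 s of the 51 s allowed.

- **Clamp:** I pinched the knob and swung the clamp down. Pressing on the knob top then met firm contact at the fully-down height, about 12 N, so I take it as seated. The top and scene views also show it down.
- **Cap:** I picked the plate measuring 90 x 69 mm, the one of the three that matches the given size. I gripped it by the spigot at 80 N and carried it over the guard with about 57 mm clearance.
- **Final position:** The last full wrist-camera fit put the plate level to about 0.15°. Its yaw was 14.8°, against 14.8–14.9° for the tube. I then trimmed it by under 1 mm, which leaves it centred within about 1 mm and roughly 8 mm above the tube by the arm's own reading. I did not repeat the fit after the trim.
- **Bystanders:** The column stayed put while the clamp was swung. In the last picture the dish, brush and magnet are where they started. The wrist force at the end was only the plate's weight, about 6–7 N.
- **Disagreements:**
  - Column position estimates from different views differed by up to about 1 mm, and yaw by about 1.4° (14.2° from the scene view, 15.6° from the top). I used the value from the closer wrist views.
  - The measured plate weight of 6–7 N is a bit above the roughly 5 N expected for 0.5 kg.

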